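# Couple the draw hook and pull out the sample carriage

### The job

Pick up the loose draw hook by its black grip and push its mouth onto the headed pin of the sample slide until the sprung latch snaps shut behind the pin. Then use the hook to draw the carriage out until the front wall of its tray is just past the front edge of the base plate, and leave the hook coupled and standing on the desk. Work gently (never more than about 15 N between hook and slide), touch the slide only with the hook, and leave the bottle, the vial and the rock where they stand.

Things in the scene. Friction and masses are not known exactly. Their poses are not given: they have to be found in the camera images.
- hook_grip (a point): Centre of the black upright grip of the loose draw hook (350 g), 34 mm above the hook's underside. Grip 40 (x) x 24 (y) mm, from 6 to 60 mm above the underside; take it across its 24 mm. x points forward to the mouth, y to the hook's left, z up. Below it is a foot plate 70 (x) x 50 (y) x 6 mm. With the hook standing on the desk its jaw is at the right height for the pin.
- throat (a point): Where the pin's axis lies when it is home in the hook: 85 mm ahead of the grip's centre, 22 mm above the hook's underside; axes as the grip's. The steel jaw is 15 to 29 mm above the underside; its mouth, 18 mm wide, is centred on this point's y = 0 and opens to +x; the arm tips are 37 mm ahead of this point. The throat stops the pin here.
- latch (a joint): Sprung latch across the hook's mouth, hinged about an upright axis in the left arm; swings inward only. 0 = shut, 1.36 rad = fully open. Pushing the pin past it takes 5 to 10 N; it springs shut only once the pin's axis is within about 3 mm of the throat point. Then the pin can go back only to 16 mm ahead of the throat point, where it bears on the latch and follows the hook.
- pin (a point): On the axis of the carriage's upright steel pin, 22 mm above the desk; x along the slide, away from the robot. Diameter 12 mm. It stands on a tongue 24 mm wide (top 12 mm above the desk, jutting 12 mm in front of it) and has a 22 mm head, underside 36 mm above the desk, so the hook must come from the front (-x), its mouth toward +x.
- tray_front (a point): Middle of the front wall of the carriage's tray, 75 mm behind (+x of) the pin. The carriage slides along x with 2.5 N friction: it backs away 5 to 42 mm under the push until it meets an unyielding end stop clamped somewhere that is not measured; only then does the latch yield. It can be drawn out (-x) to 85 mm from the stop, always enough.
- slide: The fixed sample slide. Origin: underside of its base plate, middle of the front edge (nearest the robot); x along the slide away from the robot, z up. Plate 156 (x) x 90 (y) x 7 mm; the tongue with the pin juts out over its front edge. The tray front is flush with the plate's front edge when it is at x = 0 here, and past it below 0.
- hook: The whole draw hook; origin at the underside of its foot plate, below the grip's centre; axes as the grip's.
- stain_bottle: Amber reagent bottle with a black cap, 44 mm diameter, 90 mm high, origin at its underside. A bystander.
- vial_dark: Small glass vial with a screw cap, 24 mm diameter, 56 mm high, origin at its underside. A bystander.
- rock_fossil: Pale rock sample 34 x 44 x 35 mm, origin at its underside. A bystander.
Mind the look-alikes: they are no part of the job. Leave any yellow look-alike of the hook alone.

How it is judged:
By the outcome, as a careful person would: the job done as asked, in the order asked, and still so for the second after the job is handed in, with the robot touching nothing.
It also fails if it takes over 64 s, if anything falls off the work surface, if the arm or the gripper's body presses on something with over 40 N, if the wrist force passes 120 N, or if a joint passes its speed limit or range.

### The arm

A 7-joint arm with a two-finger parallel gripper is mounted at the origin on a cart in front of the work surface, level with it; the furniture and walls round the work are solid. World frame = base frame: x ahead of the robot, y to its left, z up, the work surface at z = 0. Lengths are in m, angles in rad, forces in N, time in s.
With the tool pointing down it reaches from about 0.4 to 0.85 m from the base axis. Payload 10.4 kg.
Tool frame: the origin (TCP) lies midway between the tips of the shut fingers; the grasp point (between the pads) lies 19 mm behind it; z points along the fingers, y is the line along which they close (so a half turn about z gives the same grasp; the last joint's range is limited). The gripper opens to 87 mm and grips with 3 to 60 N. Pads are 19 mm wide; open, the fingers measure 117 mm over their backs; the gripper's body (75 mm by 190 mm) begins 51 mm behind the grasp point.
Start: joints at [-1.157, 0.332, -0.065, 1.46, 0.022, 1.35, -0.088], TCP at [0.264, 0.566, 0.223] pointing down, gripper open.
Joint ranges: [-2.6, 2.6], [-0.5, 2.12], [-1.47, 1.34], [0.16, 2.42], [-1.27, 4.41], [0.06, 2.06], [-2.6, 2.6]. Speed limits (rad/s): [2.22, 2.22, 2.79, 2.79, 3.14, 3.14, 3.14].

### API

Orientations are given as a unit quaternion [x, y, z, w].
In Python, from bench import r gives the robot as it stands.
- The arm moves only by the tool apply_moves, never from a script. Its argument "steps" is a list of rows, each a list of 7 numbers: the turn, a rotation vector about the tool's x, y, z in rad, then the shift along the tool's x, y, z in mm, then the opening, from -1 (shut) to 1 (fully open). In form: [[ax, ay, az, x, y, z, claw], ...]. A call has 1 to 20 rows; each row is the pose to reach, as a shift and turn from the pose commanded when the call began, along the tool's axes at that moment; what a row does not reach only later rows make up. A row lasts 1/12 s, in which the tool goes at most 41.7 mm and 7.16 degrees, less where a joint would pass 70% of its speed; a pose out of reach is approached as far as the arm can. A call with a gripper value outside its range is refused whole. The fingers move at their own pace and stop on an object; "force" is the grip in N (left out, the last holds). Time passes only in rows, so rows that repeat a pose let the fingers close. It gives the time, the measured TCP pose, the force, the opening and the grip force at its end, in the units of the state.
- r.read_state(): the state, without advancing time (a new reading comes with each control period).
- r.camera(name): name is "scene" or "top"; returns a dict with "pixels" (480x640x3 uint8, red, green, blue), "z_map" (480x640 float32, m along the optical axis (not along the pixel's ray), 0 where there is no reading), "fovy" (degrees; the focal length in pixels is half the picture's height over the tangent of half this angle, whatever the lens; pixels are square), "cx", "cy" (the principal point, pixels), "position" and "orientation" of the camera in the world. Camera axes: x right, y down, z forward; pixel columns grow to the right and rows downward; lengths in m; the calibration is good to about 2 mm. A picture is of the moment at which its call begins.
- r.close_job(): hands the job in; it is judged then, once.
The state is a dict: "time": time; "joint_positions": joint angles; "joint_vel": joint speeds; "joint_torque": joint torques, N m; "ee_pos": TCP position; "eef_rot": TCP orientation; "ft_force": force on the tool from outside, world axes, zero at the start; "torque": the same for the moment, N m; "width": finger opening in m; "grip_force": force on a finger pad.
Only numpy, scipy, OpenCV 4.12 (cv2) and the standard library are available. Lean on these libraries where they do the work, as an engineer would, in place of code of your own. Each camera call takes 0.05 s, during which the arm holds its last target. There are 200 camera calls.

## Working session

There is one attempt and no reset: what is moved stays moved. The work goes in short steps, Python scripts to look and compute and a tool call to move; the robot and the scene stay as the last step left them, time stands still between calls to the robot, and variables do not carry over. Pictures are saved under pics/ and viewed, at most 12 in all, crops included, and the job is handed in when it is done.

Besides the shell and the picture viewer there is one more tool, called after "Call:" by a JSON object that holds its "method" and its "body". apply_moves: Moves the arm, as the interface text tells. Its arguments: {"type":"object","properties":{"steps":{"type":"array","items":{"type":"array","items":{"type":"number"}}},"force":{"type":"number"}},"required":["steps"]}

```bash
mkdir -p pics; cat > h.py <<'E'
import numpy as np, cv2
from scipy.spatial.transform import Rotation as R
from bench import r
def cam(n):
    c=r.camera(n); c['f']=240/np.tan(np.radians(c['fovy'])/2)
    o=np.array(c['orientation'],float); c['R']=R.from_quat(o).as_matrix() if o.size==4 else o.reshape(3,3)
    return c
def ray(c,u,v,z):
    d=c['R']@np.array([(u-c['cx'])/c['f'],(v-c['cy'])/c['f'],1]); p=np.array(c['position']); return p+d*(z-p[2])/d[2]
def cloud(c):
    v,u=np.mgrid[:480,:640]; Z=c['z_map']
    P=np.stack([(u-c['cx'])/c['f']*Z,(v-c['cy'])/c['f']*Z,Z],-1)@c['R'].T+np.array(c['position']); P[Z==0]=np.nan; return P
E
python3 - <<'E'
from h import *
for n in('scene','top'):
    c=cam(n); cv2.imwrite(f'pics/{n}0.png',c['pixels'][:,:,::-1]); np.savez(f'{n}0.npz',**c); print(n,c['position'],c['R'].round(2).tolist(),c['f'])
print(r.read_state())
E
```

```text
scene [ 0.16309784 -0.29133899  0.7891562 ] [[0.69, -0.56, 0.46], [-0.72, -0.54, 0.43], [0.01, -0.63, -0.78]] 495.86248481486854
top [0.45338258 0.09077935 1.05042337] [[0.03, -0.99, 0.14], [-1.0, -0.02, 0.02], [-0.01, -0.14, -0.99]] 571.4143838615361
{'time': 0.1, 'joint_positions': array([-1.15657104,  0.33282501, -0.06475434,  1.46080388,  0.02156669,
        1.34992104, -0.08850659]), 'joint_vel': array([ 6.07985999e-05, -2.71413412e-04, -8.04855310e-04, -9.60705740e-04,
       -2.29438757e-04, -2.38552661e-03, -4.79139078e-04]), 'joint_torque': array([ 1.78875784e-03, -6.24541998e+01,  2.47969909e-02, -3.90720248e+01,
       -6.13710377e-02,  3.65045713e-02,  7.03322166e-05]), 'ee_pos': array([0.26423723, 0.56602766, 0.22184896]), 'eef_rot': array([ 2.16653094e-01,  9.76248451e-01, -6.17554441e-04, -1.34239996e-04]), 'ft_force': array([ 0.24124855, -1.2044049 ,  0.6367726 ]), 'torque': array([0.02429421, 0.0465392 , 0.01165397]), 'grip_force': 0.0, 'width': 0.08700424536256295}
```

View pics/scene0.png

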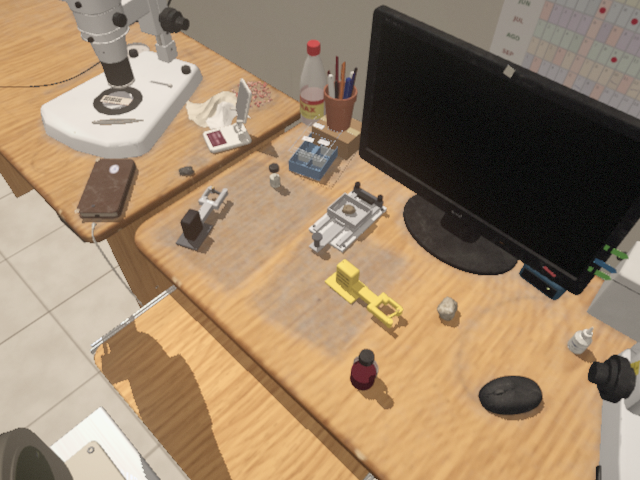

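View pics/top0.png

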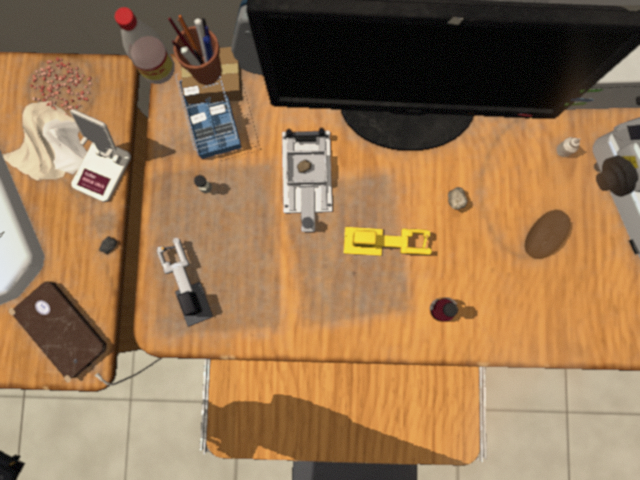

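The top view shows two candidates. The black-grip hook has its grip near (188,300) and its mouth near (172,252). The yellow look-alike is at (388,241). The black grip and steel jaw fit the description, so I'm taking the first. The slide is at (307,180), with its pin near (308,225). The vial is at (202,184), the rock at (458,199) and the bottle at (444,309). Next I'll confirm the hook with a crop and measure.

```bash
python3 - <<'E'
from h import *
c=dict(np.load('top0.npz')); c={k:(v.item() if v.ndim==0 else v) for k,v in c.items()}
im=c['pixels'][:,:,::-1]
a=cv2.resize(im[225:335,140:240],None,fx=4.9,fy=4.9,interpolation=cv2.INTER_CUBIC)[:540,:400]
b=cv2.resize(im[120:240,265:350],None,fx=4.5,fy=4.5,interpolation=cv2.INTER_CUBIC)[:540,:400]
h=np.zeros((540,800,3),np.uint8); h[:a.shape[0],:a.shape[1]]=a; h[:b.shape[0],400:400+b.shape[1]]=b; cv2.imwrite('pics/crop.png',h)
P=cloud(c)
def box(u0,u1,v0,v1,zl,zh,name):
    Q=P[v0:v1,u0:u1]; m=(Q[...,2]>zl)&(Q[...,2]<zh); pts=Q[m]
    if len(pts)<5: print(name,len(pts)); return
    rc=cv2.minAreaRect((pts[:,:2]*1000).astype(np.float32)); print(name,len(pts),'med z',np.median(pts[:,2]).round(4),rc, pts[:,:2].mean(0).round(4))
box(150,225,225,335,.05,.07,'grip top'); box(150,225,225,335,.003,.012,'foot'); box(150,225,225,335,.018,.038,'jaw')
box(275,340,120,240,.035,.06,'pinhead'); box(295,320,205,240,.03,.06,'pinhead2'); box(295,320,205,240,.008,.018,'tongue'); box(275,340,120,240,.003,.1,'slide all'); box(275,340,120,240,.003,.009,'plate')
box(190,215,170,200,.03,.1,'vial'); box(425,470,290,330,.03,.12,'bottle'); box(440,475,180,215,.01,.1,'rock')
box(340,440,220,260,.003,.1,'yellow')
E
```

```text
grip top 328 med z 0.0591 ((476.230712890625, 330.76702880859375), (40.168212890625, 24.30244255065918), 23.044048309326172) [0.4759 0.3298]
foot 823 med z 0.0049 ((520.8182373046875, 346.65020751953125), (203.368408203125, 137.61805725097656), 2.8008785247802734) [0.4928 0.33  ]
jaw 855 med z 0.0283 ((521.62890625, 352.104248046875), (140.9566650390625, 45.58960723876953), 24.527292251586914) [0.5385 0.3571]
pinhead 377 med z 0.0386 ((708.3512573242188, 131.44479370117188), (188.26161193847656, 73.28141021728516), 1.7990026473999023) [0.7128 0.1317]
pinhead2 110 med z 0.0414 ((625.173583984375, 126.62158203125), (19.922142028808594, 20.064041137695312), 48.58917236328125) [0.6252 0.1264]
tongue 258 med z 0.0119 ((638.3197631835938, 128.77810668945312), (49.389556884765625, 44.55515670776367), 1.0572882890701294) [0.6427 0.1272]
slide all 4514 med z 0.0133 ((714.397705078125, 131.54791259765625), (229.41677856445312, 121.46996307373047), 1.1887952089309692) [0.7187 0.1308]
plate 1494 med z 0.0063 ((714.397705078125, 131.54791259765625), (229.41677856445312, 121.46996307373047), 1.1887952089309692) [0.7147 0.1299]
vial 134 med z 0.0558 ((694.157958984375, 320.33984375), (20.0408878326416, 22.21597671508789), 66.08194732666016) [0.6934 0.3201]
bottle 473 med z 0.0353 ((477.3592224121094, -116.57940673828125), (40.39072036743164, 42.865116119384766), 83.27579498291016) [ 0.4769 -0.1152]
rock 341 med z 0.0299 ((680.5084838867188, -145.43238830566406), (40.64216995239258, 31.83648109436035), 17.81409454345703) [ 0.6783 -0.1444]
yellow 1955 med z 0.027 ((602.8778076171875, -24.97344970703125), (72.87256622314453, 183.44520568847656), 1.3938946723937988) [ 0.5976 -0.0121]
```

View pics/crop.png

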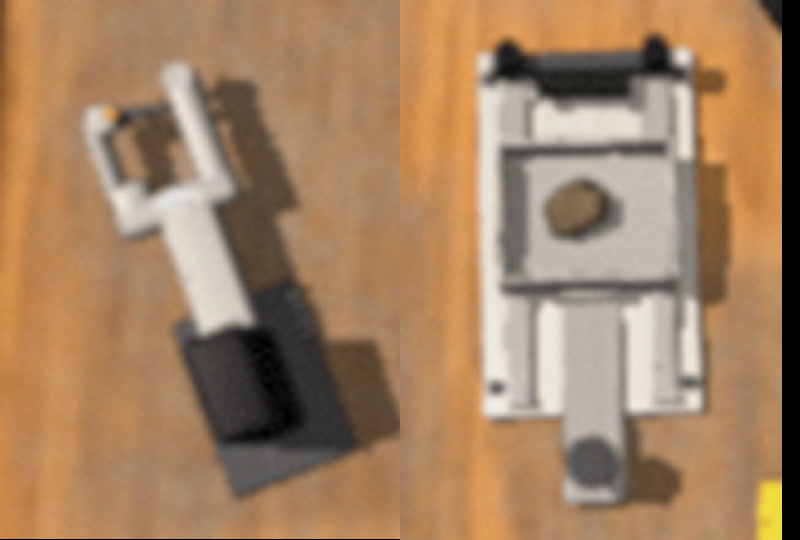

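The crop confirms it: black grip, steel mouth and gold latch hinge on the left arm, with the mouth pointing up and left in the image. The slide's pin head is at crop (593,462). Next I'll get the slide's yaw and the first move.

```bash
cat >> h.py <<'E'
def go(x,y,z,yawdeg,s=None):
    "row from measured pose to TCP (x,y,z) with tool x at yaw, tool pointing down"
    s=s or r.read_state(); R0=R.from_quat(s['eef_rot']); c,n=np.cos(np.radians(yawdeg)),np.sin(np.radians(yawdeg))
    T=R.from_matrix(np.array([[c,n,0],[n,-c,0],[0,0,-1]])); rv=(R0.inv()*T).as_rotvec(); d=R0.inv().apply(np.array([x,y,z])-s['ee_pos'])*1000
    return [*rv.round(4).tolist(),*d.round(1).tolist()]
E
python3 - <<'E'
from h import *
c=dict(np.load('top0.npz')); c={k:(v.item() if v.ndim==0 else v) for k,v in c.items()}
P=cloud(c); hsv=cv2.cvtColor(c['pixels'],cv2.COLOR_RGB2HSV)
m=np.zeros((480,640),np.uint8); m[125:238,272:345]=((hsv[125:238,272:345,1]<70)&(hsv[125:238,272:345,2]>110))
# left and right plate edges, z=7mm
for nm,rows in(('plate',range(145,208,2)),('tongue',range(214,230))):
    L=[];Rr=[]
    for v in rows:
        u=np.where(m[v])[0]
        z=.007 if nm=='plate' else .012
        if len(u)>5: L.append(ray(c,u[0]-.5,v,z)[:2]); Rr.append(ray(c,u[-1]+.5,v,z)[:2])
    for e in(L,Rr):
        e=np.array(e); p=np.polyfit(e[:,0],e[:,1],1); print(nm,np.degrees(np.arctan(p[0])).round(2),'y at .625',np.polyval(p,.625).round(4),'at .72',np.polyval(p,.72).round(4), (e[:,1]-np.polyval(p,e[:,0])).std().round(4))
u=300; 
for u in(288,292,322,326):
    v=np.where(m[:,u])[0]; print(u,ray(c,u,v.max()+.5,.007).round(4))
print(go(.476,.330,.15,203.5),go(.476,.330,.015,203.5))
# yaw of hook by dark foot + grip
Q=P[225:335,150:225]; k=(Q[...,2]>.02)&(Q[...,2]<.036); q=Q[k][:,:2]; 
for z,a,b in((.059,.05,.07),):
    k=(Q[...,2]>a)&(Q[...,2]<b); q=(Q[k][:,:2]*1000).astype(np.float32); print(cv2.fitEllipse(cv2.convexHull(q)))
E
```

```text
plate 2.97 y at .625 0.1723 at .72 0.1773 0.0007
plate 3.59 y at .625 0.0802 at .72 0.0862 0.0009
tongue 1.72 y at .625 0.1401 at .72 0.1429 0.0
tongue -2.81 y at .625 0.1155 at .72 0.1109 0.0002
288 [0.6483 0.1642 0.007 ]
292 [0.6485 0.1568 0.007 ]
322 [0.6517 0.1012 0.007 ]
326 [0.6519 0.0937 0.007 ]
[-0.0012, -0.0005, -0.8469, -291.7, -124.2, 72.0] [-0.0012, -0.0005, -0.8469, -291.7, -124.0, 207.0]
((475.5689697265625, 330.21484375), (29.518951416015625, 44.34669494628906), 109.98680877685547)
```

Call:
{"method": "apply_moves", "body": {"steps": [[0,0,-0.847,-291.7,-124.2,72,1],[0,0,-0.847,-291.7,-124.2,72,1],[0,0,-0.847,-291.7,-124.2,72,1],[0,0,-0.847,-291.7,-124.2,72,1],[0,0,-0.847,-291.7,-124.2,72,1],[0,0,-0.847,-291.7,-124.2,72,1],[0,0,-0.847,-291.7,-124.2,72,1],[0,0,-0.847,-291.7,-124.2,72,1],[0,0,-0.847,-291.7,-124.2,72,1],[0,0,-0.847,-291.7,-124.2,72,1],[0,0,-0.847,-291.7,-124.2,72,1],[0,0,-0.847,-291.7,-124.2,72,1]], "force": 15}}

```text
time: 1.1
ee_pos: [0.4753, 0.3316, 0.1506]
eef_rot: [-0.204, 0.979, 0.0, -0.0]
ft_force: [-1.0, 0.5, 0.9]
width: 0.0868
grip_force: 0.0
```

```bash
python3 - <<'E'
from h import *
s=r.read_state(); print(s['time'],s['ee_pos'],R.from_quat(s['eef_rot']).as_matrix().round(3).tolist()); print(go(.476,.330,.015,203.5))
c=cam('scene'); cv2.imwrite('pics/s1.png',cv2.resize(c['pixels'][120:320,100:360,::-1],None,fx=3,fy=3))
E
```

```text
1.1 [0.47526473 0.33159547 0.15058399] [[-0.917, -0.4, -0.0], [-0.4, 0.917, 0.001], [0.0, 0.001, -1.0]]
[0.0007, -0.0002, 0.0014, -0.1, -1.8, 135.6]
```

View pics/s1.png

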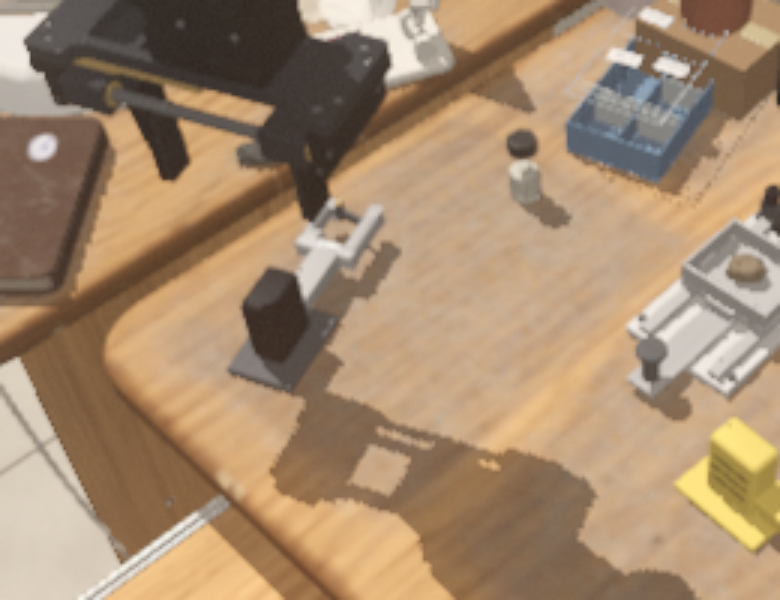

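The gripper hangs open above the grip at crop (275,310), and nothing is in its way. I'll descend and grasp.

Call:
{"method": "apply_moves", "body": {"steps": [[0,0,0,0,-1.8,30,1],[0,0,0,0,-1.8,60,1],[0,0,0,0,-1.8,90,1],[0,0,0,0,-1.8,115,1],[0,0,0,0,-1.8,128,1],[0,0,0,0,-1.8,134.5,1],[0,0,0,0,-1.8,134.5,1],[0,0,0,0,-1.8,134.5,-1],[0,0,0,0,-1.8,134.5,-1],[0,0,0,0,-1.8,134.5,-1],[0,0,0,0,-1.8,134.5,-1],[0,0,0,0,-1.8,134.5,-1],[0,0,0,0,-1.8,134.5,-1],[0,0,0,0,-1.8,134.5,-1],[0,0,0,0,-1.8,134.5,-1]], "force": 30}}

```text
time: 2.4
ee_pos: [0.4769, 0.3288, 0.0161]
eef_rot: [-0.204, 0.979, 0.0, 0.0]
ft_force: [-0.8, -1.0, 0.0]
width: 0.0414
grip_force: 0.0
```

```bash
python3 - <<'E'
from h import *
s=r.read_state(); print(s['time'],s['ee_pos'],s['ft_force'],s['width'],s['grip_force'])
c=cam('top'); P=cloud(c)
# hook jaw points after grasp; slope from jaw arms
Q=P[200:335,140:240]; k=(Q[...,2]>.018)&(Q[...,2]<.036); q=(Q[k][:,:2]*1000).astype(np.float32); print(len(q),cv2.minAreaRect(q))
cv2.imwrite('pics/t2.png',cv2.resize(c['pixels'][200:340,130:330,::-1],None,fx=4,fy=4))
print(go(.476,.330,.06,203.5))
E
```

```text
2.4 [0.47692754 0.3287848  0.01614157] [-0.7784279  -0.97618089  0.04091957] 0.04144749717274949 0.0
434 ((559.8885498046875, 367.1256408691406), (55.08915710449219, 45.220428466796875), 30.252851486206055)
[0.0001, 0.0, 0.0, 0.3, 1.5, -43.9]
```

Fingers are still closing; I'll wait, then lift slightly.

Call:
{"method": "apply_moves", "body": {"steps": [[0,0,0,0,0,0,-1],[0,0,0,0,0,0,-1],[0,0,0,0,0,0,-1],[0,0,0,0,0,0,-1],[0,0,0,0,0,0,-1],[0,0,0,0,0,0,-1],[0,0,0,0,0,0,-1],[0,0,0,0,0,-5,-1],[0,0,0,0,0,-15,-1],[0,0,0,0,0,-30,-1],[0,0,0,0,0,-30,-1],[0,0,0,0,0,-30,-1]]}}

```text
time: 3.45
ee_pos: [0.4777, 0.329, 0.0471]
eef_rot: [-0.203, 0.979, 0.0, 0.001]
ft_force: [0.6, 0.4, -3.7]
width: 0.0242
grip_force: 28.8
```

```bash
python3 - <<'E'
from h import *
s=r.read_state(); print(s['time'],s['ee_pos'],s['ft_force'],s['width'],s['grip_force'])
c=cam('top'); P=cloud(c)
Q=P[200:335,140:240]; z=Q[...,2]; k=(z>.048)&(z<.066)
q=(Q[k][:,:2]*1000).astype(np.float32); print(len(q),np.median(z[k]),cv2.minAreaRect(q))
cv2.imwrite('pics/t3.png',cv2.resize(c['pixels'][200:340,130:330,::-1],None,fx=4,fy=4))
E
```

```text
3.45 [0.47770516 0.32899878 0.04714169] [ 0.6457111   0.40210094 -3.70549374] 0.024223111403477826 28.847608047699964
499 0.05915159417238469 ((562.0139770507812, 369.3321533203125), (56.46217346191406, 44.94136428833008), 28.038036346435547)
```

View pics/t3.png

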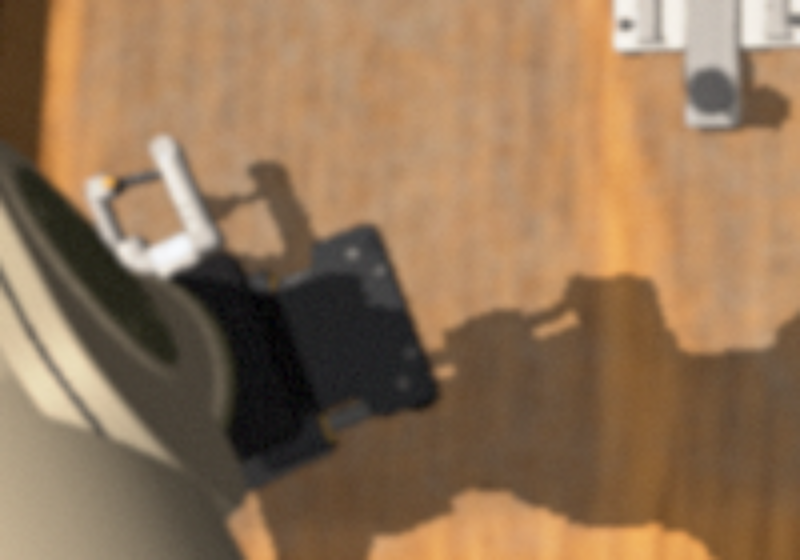

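The hook is held level about 31 mm up, its jaw near (155,205) in this crop. The pin head is at (712,90). I'll carry the hook to the front of the pin.

```bash
python3 - <<'E'
from h import *
print(go(.4757,.1186,.050,183.1))
E
```

```text
[0.0002, 0.0007, 0.3558, 85.0, -192.1, -3.8]
```

Call:
{"method": "apply_moves", "body": {"steps": [[0,0,0.05,12,-27,-3,-1],[0,0,0.1,24,-55,-3,-1],[0,0,0.15,36,-82,-3,-1],[0,0,0.2,48,-110,-3,-1],[0,0,0.26,61,-137,-3,-1],[0,0,0.31,73,-165,-3,-1],[0,0,0.356,85,-192,-3,-1],[0,0,0.356,85,-192,-3,-1],[0,0,0.356,85,-192,-3,-1],[0,0,0.356,85,-192,-3,-1],[0,0,0.356,85,-192,-3,-1]]}}

```text
time: 4.42
ee_pos: [0.4753, 0.1199, 0.0487]
eef_rot: [-0.028, 1.0, 0.0, -0.0]
ft_force: [-0.1, -0.9, -2.5]
width: 0.0239
grip_force: 30.0
```

```bash
python3 - <<'E'
from h import *
s=r.read_state(); print(s['time'],s['ee_pos'],s['ft_force'],s['width'],s['grip_force']); print(go(.4757,.1186,.018,183.1))
for n in('top','scene'):
    c=cam(n); P=cloud(c); np.savez(n+'4.npz',**c)
    k=(P[...,2]>.055)&(P[...,2]<.068)&(P[...,0]>.52)&(P[...,0]<.612)&(abs(P[...,1]-.12)<.05)
    q=P[k]; print(n,len(q),np.median(q[:,2]),cv2.minAreaRect((q[:,:2]*1000).astype(np.float32)))
    for x in np.arange(.54,.612,.006):
        w=q[abs(q[:,0]-x)<.003]; 
        if len(w)>1: print(x.round(3),len(w),w[:,1].min().round(4),w[:,1].max().round(4))
    if n=='top': cv2.imwrite('pics/t4.png',cv2.resize(c['pixels'][190:320,250:400,::-1],None,fx=4.6,fy=4.6,interpolation=cv2.INTER_CUBIC))
E
```

```text
4.4167 [0.47526405 0.11986418 0.04874649] [-0.08041783 -0.93169076 -2.5038355 ] 0.02391451873258387 29.985936682205647
[0.0003, -0.0004, 0.002, -0.4, -1.3, 30.7]
top 223 0.06076770836563472 ((578.0350341796875, 125.32918548583984), (45.971439361572266, 42.127071380615234), 1.2565984725952148)
0.558 4 0.1072 0.1439
0.564 24 0.1091 0.1458
0.57 19 0.111 0.146
0.576 23 0.1043 0.1463
0.582 34 0.1043 0.1464
0.588 71 0.1045 0.1465
0.594 36 0.1047 0.1467
0.6 12 0.1048 0.1136
scene 189 0.0619298232953287 ((584.3358154296875, 126.28128051757812), (46.59484100341797, 37.73690414428711), 73.54597473144531)
0.564 6 0.1097 0.1134
0.57 16 0.1058 0.1449
0.576 31 0.1037 0.1485
0.582 37 0.1045 0.1477
0.588 66 0.1044 0.1489
0.594 28 0.1045 0.1457
0.6 4 0.1095 0.1142
```

View pics/t4.png

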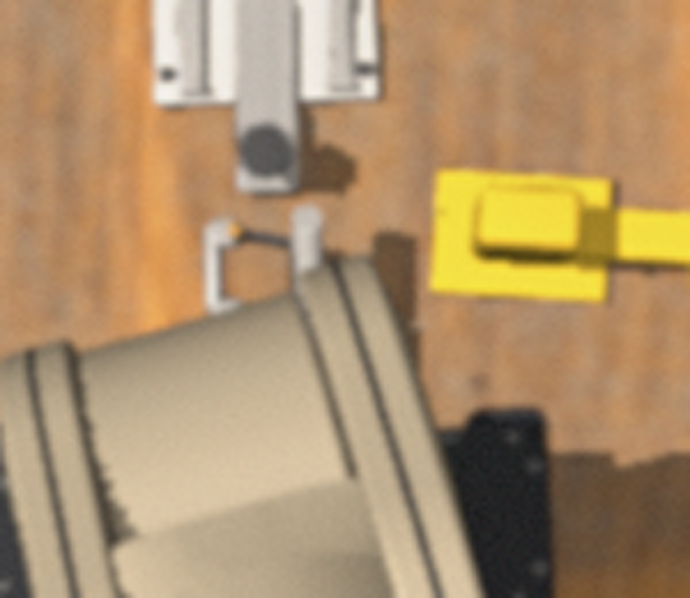

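The jaw sits in front of the pin. The mouth is at about (265,265) in the crop and the pin head at (267,150), and the hook's line passes within about 1 mm of the pin. I'll lower to 2 mm above the desk and advance.

Call:
{"method": "apply_moves", "body": {"steps": [[0,0,0.002,0,-0.9,10,-1],[0,0,0.002,0,-0.9,20,-1],[0,0,0.002,0,-0.9,27,-1],[0,0,0.002,0,-0.9,31,-1],[0,0,0.002,0,-0.9,31,-1],[0,0,0.002,0,-0.9,31,-1],[0,0,0.002,-4,-0.9,31,-1],[0,0,0.002,-8,-0.9,31,-1],[0,0,0.002,-12,-0.9,31,-1],[0,0,0.002,-16,-0.9,31,-1],[0,0,0.002,-20,-0.9,31,-1],[0,0,0.002,-20,-0.9,31,-1],[0,0,0.002,-20,-0.9,31,-1]]}}

```text
time: 5.6
ee_pos: [0.4957, 0.119, 0.018]
eef_rot: [-0.026, 1.0, 0.0, -0.0]
ft_force: [0.1, 0.9, -3.9]
width: 0.0236
grip_force: 30.0
```

```bash
cat > st.py <<'E'
from h import *
import sys
s=r.read_state(); d=np.array([.9985,.0541]); n=np.array([-.0541,.9985]); pin0=np.array([.6255,.1267])
thr=s['ee_pos'][:2]+.085*d
print(s['time'],s['ee_pos'].round(4),'F along %.1f lat %.1f z %.1f'%(s['ft_force'][:2]@d,s['ft_force'][:2]@n,s['ft_force'][2]),'throat to start pin: along %.1f lat %.1f mm'%tuple(1000*np.array([(pin0-thr)@d,(pin0-thr)@n])),'grip',s['grip_force'].round(1),'yaw',np.degrees(R.from_quat(s['eef_rot']).as_euler('zyx')[0]).round(2))
c=cam('top'); P=cloud(c)
m=(P[...,2]>.038)&(P[...,2]<.05)&(P[...,0]>.56)&(P[...,0]<.69)&(abs(P[...,1]-.128)<.014); q=P[m]
# pin head: cluster of dark points
if len(q)>5:
    g=c['pixels'][m].mean(1); q=q[g<110]; print('pin',len(q), ((q[:,:2].min(0)+q[:,:2].max(0))/2).round(4) if len(q) else '')
m=(P[...,2]>.022)&(P[...,2]<.035)&(P[...,0]>.5)&(P[...,0]<.68)&(abs(P[...,1]-.127)<.026); q=P[m]
if len(sys.argv)>1: cv2.imwrite(sys.argv[1],cv2.resize(c['pixels'][110:240,260:380,::-1],None,fx=4.6,fy=4.6,interpolation=cv2.INTER_CUBIC))
E
python3 st.py pics/t5.png
```

```text
Traceback (most recent call last):
  File "st.py", line 5, in <module>
    print(s['time'],s['ee_pos'].round(4),'F along %.1f lat %.1f z %.1f'%(s['ft_force'][:2]@d,s['ft_force'][:2]@n,s['ft_force'][2]),'throat to start pin: along %.1f lat %.1f mm'%tuple(1000*np.array([(pin0-thr)@d,(pin0-thr)@n])),'grip',s['grip_force'].round(1),'yaw',np.degrees(R.from_quat(s['eef_rot']).as_euler('zyx')[0]).round(2))
                                                                                                                                                                                                                                          ^^^^^^^^^^^^^^^^^^^^^
AttributeError: 'float' object has no attribute 'round'
```

```bash
sed -i "s/s\['grip_force'\].round(1)/s['grip_force']/" st.py; python3 st.py pics/t5.png
```

```text
5.6 [0.4957 0.119  0.018 ] F along 0.2 lat 0.9 z -3.9 throat to start pin: along 45.0 lat 0.7 mm grip 29.992310169618577 yaw 177.02
pin 87 [0.6246 0.1262]
```

View pics/t5.png

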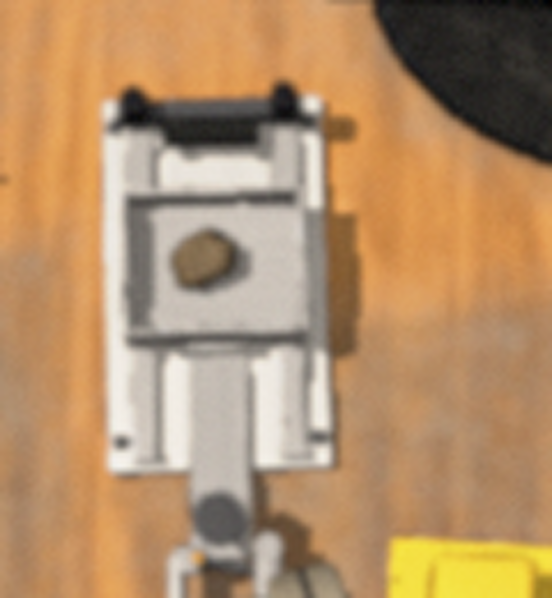

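The arm tips straddle the tongue at crop (180,560) and (268,545). The pin head at (218,516) is centred between them once parallax is allowed for. I'll advance slowly.

Call:
{"method": "apply_moves", "body": {"steps": [[0,0,0,-2,0.2,0,-1],[0,0,0,-4,0.2,0,-1],[0,0,0,-6,0.2,0,-1],[0,0,0,-8,0.2,0,-1],[0,0,0,-10,0.2,0,-1],[0,0,0,-12,0.2,0,-1],[0,0,0,-14,0.2,0,-1],[0,0,0,-16,0.2,0,-1],[0,0,0,-18,0.2,0,-1],[0,0,0,-20,0.2,0,-1]]}}

```text
time: 6.48
ee_pos: [0.5155, 0.1202, 0.018]
eef_rot: [-0.026, 1.0, 0.0, -0.0]
ft_force: [-2.4, -0.6, -1.2]
width: 0.0235
grip_force: 30.0
```

```bash
python3 st.py
```

```text
6.4833 [0.5155 0.1202 0.018 ] F along -2.4 lat -0.5 z -1.2 throat to start pin: along 25.1 lat 0.5 mm grip 29.99289329862222 yaw 177.01
pin 94 [0.6365 0.1267]
```

The pin is moving with the hook at about 2.5 N, so the latch is bearing on it. Another 20 mm is safe, because after the stop the latch still leaves about 30 mm of travel to the throat.

Call:
{"method": "apply_moves", "body": {"steps": [[0,0,0,-2,0,0,-1],[0,0,0,-4,0,0,-1],[0,0,0,-6,0,0,-1],[0,0,0,-8,0,0,-1],[0,0,0,-10,0,0,-1],[0,0,0,-12,0,0,-1],[0,0,0,-14,0,0,-1],[0,0,0,-16,0,0,-1],[0,0,0,-18,0,0,-1],[0,0,0,-20,0,0,-1]]}}

```text
time: 7.37
ee_pos: [0.5326, 0.122, 0.0167]
eef_rot: [-0.027, 1.0, -0.0, -0.003]
ft_force: [-9.6, 3.7, -3.2]
width: 0.0237
grip_force: 30.1
```

```bash
python3 st.py
```

```text
7.3667 [0.5326 0.122  0.0167] F along -9.4 lat 4.2 z -3.2 throat to start pin: along 8.0 lat -0.3 mm grip 30.066750878468156 yaw 176.91
pin 17 [0.6501 0.1297]
```

Call:
{"method": "apply_moves", "body": {"steps": [[0,0,0,-0.5,0,-0.5,-1],[0,0,0,-1,0,-0.5,-1],[0,0,0,-1,0,-0.5,-1]]}}

```text
time: 7.67
ee_pos: [0.534, 0.1225, 0.0173]
eef_rot: [-0.027, 1.0, 0.0, -0.002]
ft_force: [-8.6, 2.9, -4.2]
width: 0.0242
grip_force: 30.1
```

```bash
cat >> st.py <<'E'
c=cam('scene'); cv2.imwrite('pics/last_scene.png',cv2.resize(c['pixels'][170:300,270:430,::-1],None,fx=5,fy=4.6*1.08,interpolation=cv2.INTER_CUBIC))
P=cloud(c); m=(P[...,2]>.037)&(P[...,2]<.05)&(P[...,0]>.56)&(P[...,0]<.69)&(abs(P[...,1]-.128)<.014)&(c['pixels'].mean(2)<110); q=P[m]
if len(q): print('scene pin',len(q),((q[:,:2].min(0)+q[:,:2].max(0))/2).round(4))
E
python3 st.py
```

```text
7.6667 [0.534  0.1225 0.0173] F along -8.5 lat 3.3 z -4.2 throat to start pin: along 6.6 lat -0.7 mm grip 30.081199826672673 yaw 176.88
pin 8 [0.651  0.1307]
scene pin 9 [0.6367 0.1246]
```

View pics/last_scene.png

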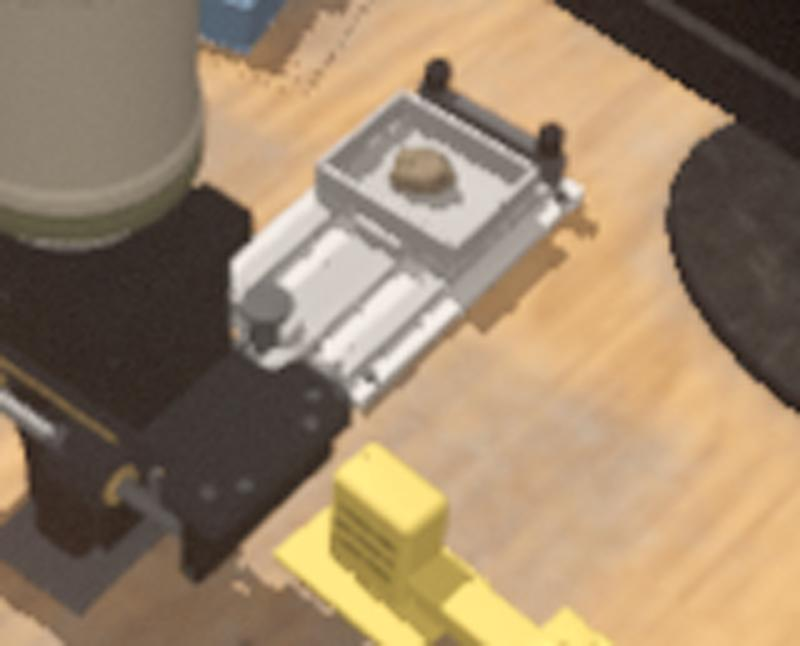

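The scene view shows the tray back near the end stop, with the pin head at crop (267,305) and the jaw arms reaching past it. The force is about 9 N, in the latch's range. I'll continue in small steps.

Call:
{"method": "apply_moves", "body": {"steps": [[0,0,0,-1,0,0,-1],[0,0,0,-2,0,0,-1],[0,0,0,-3,0,0,-1],[0,0,0,-4,0,0,-1],[0,0,0,-4,0,0,-1]]}}

```text
time: 8.18
ee_pos: [0.539, 0.1229, 0.0177]
eef_rot: [-0.027, 1.0, 0.0, -0.001]
ft_force: [-5.4, 4.3, -3.9]
width: 0.0237
grip_force: 30.1
```

```bash
cat >> st.py <<'E'
# dark head circle from scene: dark-grey low-saturation blob near the pin, ray onto z=.044
p=np.array(s['ee_pos'])+np.array([.108,.006,0]); p[2]=.042
v=c['R'].T@(p-np.array(c['position'])); u0,v0=int(c['cx']+c['f']*v[0]/v[2]),int(c['cy']+c['f']*v[1]/v[2])
print('predicted head px',u0,v0); np.savez('lastscene.npz',**c)
E
python3 st.py; python3 - <<'E'
from h import *
c=dict(np.load('lastscene.npz')); c={k:(v.item() if v.ndim==0 else v) for k,v in c.items()}
P=cloud(c); print(ray(c,323.4,231.4,.0415).round(4))
print(P[227:238,316:332,2].__mul__(1000).round(0).astype(int)); print(c['pixels'][227:238,316:332].mean(2).astype(int))
E
```

```text
8.1833 [0.539  0.1229 0.0177] F along -5.1 lat 4.6 z -3.9 throat to start pin: along 1.6 lat -0.9 mm grip 30.084153497591615 yaw 176.88
scene pin 11 [0.6376 0.1289]
predicted head px 324 229
[0.6411 0.1268 0.0415]
[[                 166                  163                   31
                    32                   44                   45
                    45                   46                   46
                    42                   40                   43
                    12                   12                   12
                    14]
 [                 164                  162                   30
                    42                   42                   42
                    45                   44                   40
                    45                   42                   42
                    44                   11                   16
                    10]
 [                 159                  159                   43
                    43                   44                   41
                    44                   44               
[... 3051 characters left out ...]
120 120 121 135 175 201 205 204 203]
 [ 46  70 108 122 121 121 118 118 120 119 119 128 168 204 204 204]
 [ 45  71 109 122 122 121 121 120 118 120 120 119 160 204 206 205]
 [ 47  67 106 124 122 122 121 120 119 117 118 115 148 195 205 204]
 [ 45  62  97 122 121 122 123 121 122 118 116 114 149 197 205 205]
 [ 43 118 160 121 112 119 122 121 120 116 104 123 175 205 205 205]
 [ 48 112 157 117  93  97 102 103  98  94  97 153 197 199 197 211]
 [ 48  60  97 109  76  73  73  74  73  80 136 192 200 177 177 208]
 [ 46  46  78 102  68  70  74  74  72  82 134 176 171 146 165 202]
 [ 44  46  61  88  83  72  75  73  73  83 116 140 138 135 165 197]]<stdin>:4: RuntimeWarning: invalid value encountered in cast
```

```bash
python3 - <<'E'
s=open('st.py').read()
i=s.index("P=cloud(c); m=(P[...,2]>.037)")
s=s[:i]+'''P=cloud(c); m=(P[...,2]>.0395)&(P[...,2]<.05)&(P[...,0]>.53)&(P[...,0]<.69)&(abs(P[...,1]-.125)<.018)&(c['pixels'].mean(2)<135)&(c['pixels'].mean(2)>105)
v,u=np.where(m)
if len(u): p=ray(c,np.median(u),np.median(v),.0425)[:2]; print('scene pin',len(u),p.round(4),'ahead of throat %.1f lat %.1f mm'%tuple(1000*np.array([(p-thr)@d,(p-thr)@n])))
'''
open('st.py','w').write(s)
E
python3 st.py
```

```text
8.2833 [0.539  0.123  0.0178] F along -5.4 lat 4.9 z -4.3 throat to start pin: along 1.6 lat -1.0 mm grip 30.080713774077594 yaw 176.88
scene pin 58 [0.6425 0.1292] ahead of throat 18.7 lat 0.7 mm
```

Call:
{"method": "apply_moves", "body": {"steps": [[0,0,0,-1,0,0,-1],[0,0,0,-2,0,0,-1],[0,0,0,-3,0,0,-1],[0,0,0,-4,0,0,-1],[0,0,0,-5,0,0,-1],[0,0,0,-6,0,0,-1]]}}

```text
time: 8.88
ee_pos: [0.5455, 0.1232, 0.0181]
eef_rot: [-0.027, 1.0, 0.0, -0.001]
ft_force: [-5.2, 4.1, -2.8]
width: 0.0239
grip_force: 30.0
```

```bash
python3 st.py
```

```text
8.8833 [0.5455 0.1232 0.0181] F along -4.9 lat 4.4 z -2.8 throat to start pin: along -5.0 lat -0.8 mm grip 30.04953074734658 yaw 176.89
scene pin 42 [0.6439 0.1278] ahead of throat 13.5 lat -0.7 mm
```

Call:
{"method": "apply_moves", "body": {"steps": [[0,0,0,-1,0,0,-1],[0,0,0,-2,0,0,-1],[0,0,0,-3,0,0,-1],[0,0,0,-4,0,0,-1],[0,0,0,-5,0,0,-1],[0,0,0,-6,0,0,-1],[0,0,0,-7,0,0,-1]]}}

```text
time: 9.57
ee_pos: [0.5543, 0.1227, 0.0189]
eef_rot: [-0.026, 1.0, 0.0, 0.001]
ft_force: [1.7, 5.0, -2.5]
width: 0.0233
grip_force: 30.1
```

Call:
{"method": "apply_moves", "body": {"steps": [[0,0,0,-1,0,0,-1],[0,0,0,-2,0,0,-1],[0,0,0,-2,0,0,-1]]}}

```text
time: 9.82
ee_pos: [0.5557, 0.1218, 0.0185]
eef_rot: [-0.026, 1.0, -0.0, 0.0]
ft_force: [0.4, 2.4, -2.0]
width: 0.0239
grip_force: 30.0
```

```bash
python3 st.py
```

```text
9.8167 [0.5557 0.1218 0.0185] F along 0.5 lat 2.3 z -2.0 throat to start pin: along -15.0 lat 1.1 mm grip 29.998306715860963 yaw 177.05
scene pin 15 [0.648  0.1235] ahead of throat 7.3 lat -3.3 mm
```

The force fell to about 0 near the throat, so the latch has probably snapped. I'll seat the pin gently until it touches the throat.

Call:
{"method": "apply_moves", "body": {"steps": [[0,0,0,-0.7,0,0,-1],[0,0,0,-1.4,0,0,-1],[0,0,0,-1.4,0,0,-1]]}}

```text
time: 10.17
ee_pos: [0.5565, 0.122, 0.0184]
eef_rot: [-0.026, 1.0, -0.0, -0.0]
ft_force: [-2.0, 0.1, -2.0]
width: 0.0238
grip_force: 30.0
```

Call:
{"method": "apply_moves", "body": {"steps": [[0,0,0,-0.7,0,0,-1],[0,0,0,-1.4,0,0,-1],[0,0,0,-1.4,0,0,-1]]}}

```text
time: 10.42
ee_pos: [0.5566, 0.122, 0.018]
eef_rot: [-0.026, 1.0, -0.0, -0.002]
ft_force: [-6.6, -0.7, -2.5]
width: 0.0243
grip_force: 30.0
```

Seated against the throat at about 6.6 N. I'll draw back and check that the latch holds the pin.

Call:
{"method": "apply_moves", "body": {"steps": [[0,0,0,2,0,0,-1],[0,0,0,4,0,0,-1],[0,0,0,6,0,0,-1],[0,0,0,8,0,0,-1],[0,0,0,10,0,0,-1],[0,0,0,12,0,0,-1],[0,0,0,14,0,0,-1],[0,0,0,16,0,0,-1],[0,0,0,18,0,0,-1],[0,0,0,20,0,0,-1],[0,0,0,22,0,0,-1],[0,0,0,24,0,0,-1],[0,0,0,26,0,0,-1],[0,0,0,28,0,0,-1],[0,0,0,30,0,0,-1],[0,0,0,32,0,0,-1]]}}

```text
time: 11.75
ee_pos: [0.5262, 0.1208, 0.0186]
eef_rot: [-0.026, 1.0, 0.0, 0.0]
ft_force: [3.3, -0.5, -4.0]
width: 0.0237
grip_force: 30.0
```

```bash
python3 st.py
```

```text
11.75 [0.5262 0.1208 0.0186] F along 3.2 lat -0.7 z -4.0 throat to start pin: along 14.5 lat 0.5 mm grip 29.990359658841044 yaw 177.01
pin 15 [0.6381 0.1284]
scene pin 60 [0.6288 0.1286] ahead of throat 17.9 lat 2.2 mm
```

The latch holds: the pin is about 17 mm ahead of the throat and follows at 3 N. I'll keep drawing.

Call:
{"method": "apply_moves", "body": {"steps": [[0,0,0,3,0,0,-1],[0,0,0,6,0,0,-1],[0,0,0,9,0,0,-1],[0,0,0,12,0,0,-1],[0,0,0,15,0,0,-1],[0,0,0,18,0,0,-1],[0,0,0,21,0,0,-1],[0,0,0,24,0,0,-1],[0,0,0,27,0,0,-1],[0,0,0,30,0,0,-1],[0,0,0,33,0,0,-1],[0,0,0,36,0,0,-1],[0,0,0,39,0,0,-1],[0,0,0,42,0,0,-1],[0,0,0,45,0,0,-1],[0,0,0,48,0,0,-1],[0,0,0,50,0,0,-1],[0,0,0,50,0,0,-1]]}}

```text
time: 13.35
ee_pos: [0.4758, 0.1181, 0.0185]
eef_rot: [-0.026, 1.0, -0.0, -0.0]
ft_force: [0.8, -0.1, -2.8]
width: 0.0239
grip_force: 30.0
```

```bash
python3 st.py pics/t9.png; python3 - <<'E'
from h import *
c=cam('top'); P=cloud(c)
# walls: profile of z along slide in columns near middle
d=np.array([.9985,.0541]); n=np.array([-.0541,.9985]); e=np.array([.6502,.1267])
xs=(P[...,:2]-e)@d; ys=(P[...,:2]-e)@n
for a in(-.03,-.025,-.02,.02,.025,.03):
    m=(abs(ys-a)<.002)&(xs>-.02)&(xs<.03)&(P[...,2]<.07); o=np.argsort(xs[m]); print(a,[(round(x*1000),round(z*1000)) for x,z in zip(xs[m][o],P[...,2][m][o])][::2])
E
```

```text
13.35 [0.4758 0.1181 0.0185] F along 0.8 lat -0.1 z -2.8 throat to start pin: along 65.0 lat 0.5 mm grip 29.990482761058956 yaw 177.0
pin 91 [0.6304 0.1257]
scene pin 62 [0.5781 0.1269] ahead of throat 17.7 lat 3.3 mm
-0.03 [(-19, -1), (-17, 2), (-15, 3), (-13, 2), (-11, -1), (-10, 2), (-8, 2), (-6, 2), (-4, 3), (-2, 1), (0, 1), (1, 7), (3, 6), (4, 3), (5, 13), (6, 11), (6, 19), (6, 27), (8, 37), (13, 23), (15, 22), (17, 22), (19, 22), (19, 20), (21, 21), (22, 22), (23, 17), (25, 20), (26, 21), (29, 19)]
-0.025 [(-19, 1), (-19, 0), (-16, -1), (-15, 3), (-15, 2), (-12, -3), (-11, -1), (-9, 0), (-7, -1), (-5, 1), (-3, 0), (-1, 0), (1, -1), (2, 5), (3, 6), (5, 7), (6, 20), (6, 9), (7, 35), (7, 7), (8, 37), (13, 20), (15, 20), (18, 17), (19, 21), (21, 18), (25, 20), (27, 20), (28, 21), (29, 17)]
-0.02 [(-19, 5), (-17, 2), (-15, 2), (-13, 2), (-11, 1), (-9, 1), (-8, 4), (-5, -1), (-3, 1), (-2, 3), (-1, -4), (0, 11), (1, -1), (1, 6), (3, 7), (4, 10), (6, 29), (6, 19), (7, 35), (7, 4), (9, 35), (14, 19), (15, 21), (17, 21), (19, 21), (21, 21), (23, 20), (25, 19), (27, 20), (28, 22)]
0.02 [(
[... 172 characters left out ...]
, (8, 38), (13, 21), (15, 21), (15, 18), (17, 20), (19, 17), (21, 16), (22, 22), (24, 19), (26, 21), (28, 20)]
0.025 [(-19, 2), (-17, 1), (-16, 4), (-13, -1), (-11, 1), (-10, 1), (-9, -2), (-8, 2), (-6, 1), (-5, -1), (-4, 1), (-2, 0), (0, 0), (2, 2), (3, 7), (5, 17), (6, 17), (6, 25), (7, 4), (7, 22), (8, 35), (13, 20), (15, 18), (17, 19), (19, 17), (21, 18), (22, 22), (24, 21), (26, 21), (28, 22), (30, 21)]
0.03 [(-19, 2), (-17, 4), (-15, 1), (-13, 0), (-12, 4), (-9, -1), (-8, 3), (-5, -1), (-4, 4), (-2, 2), (0, 1), (1, 5), (2, 12), (3, 6), (4, 11), (5, 13), (6, 30), (6, 27), (7, 16), (8, 38), (8, 35), (14, 18), (16, 18), (18, 18), (19, 20), (21, 19), (24, 16), (25, 18), (27, 18), (29, 15)]
```

View pics/t9.png

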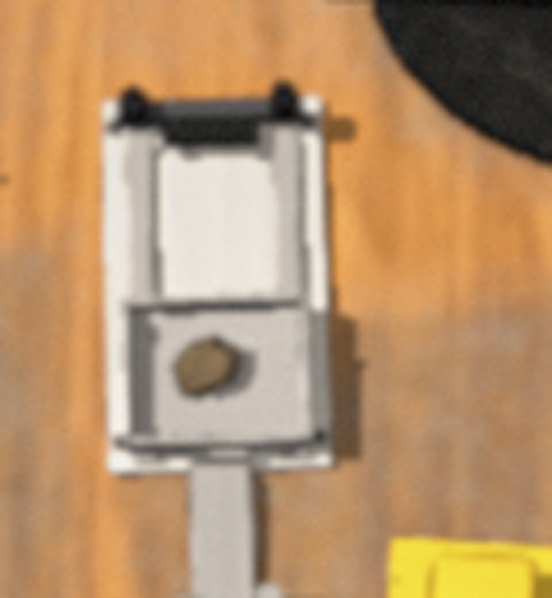

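The front wall at crop (220,445) is still about 6 mm behind the plate's front edge at (220,468). I'll draw about 10 mm more.

Call:
{"method": "apply_moves", "body": {"steps": [[0,0,0,2,0,0,-1],[0,0,0,4,0,0,-1],[0,0,0,6,0,0,-1],[0,0,0,8,0,0,-1],[0,0,0,10,0,0,-1],[0,0,0,10,0,0,-1],[0,0,0,10,0,0,-1],[0,0,0,10,0,0,-1]]}}

```text
time: 14.17
ee_pos: [0.4661, 0.1177, 0.0185]
eef_rot: [-0.026, 1.0, 0.0, -0.0]
ft_force: [0.8, -0.5, -2.3]
width: 0.0235
grip_force: 30.0
```

```bash
python3 st.py pics/t10.png; python3 - <<'E'
from h import *
d=np.array([.9985,.0541]); n=np.array([-.0541,.9985]); e=np.array([.6502,.1267])
for k in('top','scene'):
    c=cam(k); P=cloud(c)
    xs=(P[...,:2]-e)@d; ys=(P[...,:2]-e)@n; z=P[...,2]
    w=(abs(abs(ys)-.025)<.008)&(abs(xs)<.012)
    a=xs[w&(z>.033)&(z<.042)]*1000; f=xs[w&(z>.014)&(z<.03)&(xs<.003)]*1000
    pl=(abs(abs(ys)-.0405)<.003)&(abs(xs)<.03)&(z>.005)&(z<.010)
    print(k,'top of wall',np.percentile(a,[2,50,98]).round(1),'face',np.median(f) if len(f) else None,len(f),'plate edge',np.percentile(xs[pl]*1000,[2,5]).round(1))
E
```

```text
14.1667 [0.4661 0.1177 0.0185] F along 0.7 lat -0.5 z -2.3 throat to start pin: along 74.7 lat 0.4 mm grip 29.990585292689502 yaw 177.0
pin 97 [0.6189 0.1239]
scene pin 63 [0.5689 0.1259] ahead of throat 18.2 lat 2.7 mm
top top of wall [-4.3 -2.6  0. ] face -3.2921782402459465 30 plate edge [1.1 1.5]
scene top of wall [-6.1 -3.9  5.4] face -4.710121021878853 54 plate edge [-6.2 -0.9]
```

View pics/t10.png

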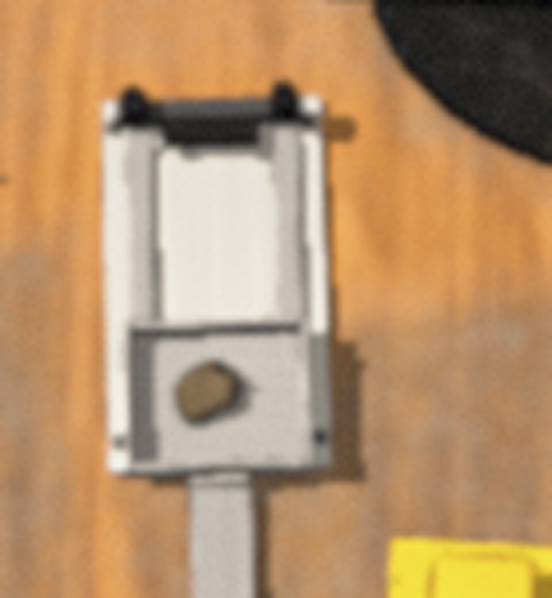

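The wall at crop (220,470) is now just past the plate's front edge, by about 3–5 mm. I'll set the hook down and release it.

Call:
{"method": "apply_moves", "body": {"steps": [[0,0,0,0,0,1,-1],[0,0,0,0,0,2,-1],[0,0,0,0,0,2.5,-1],[0,0,0,0,0,2.5,-1]]}}

```text
time: 14.7
ee_pos: [0.4663, 0.1176, 0.016]
eef_rot: [-0.026, 1.0, -0.0, -0.0]
ft_force: [-0.5, -0.3, -2.9]
width: 0.0237
grip_force: 30.0
```

Call:
{"method": "apply_moves", "body": {"steps": [[0,0,0,0,0,0.5,-1],[0,0,0,0,0,1,-1],[0,0,0,0,0,1,-1]]}}

```text
time: 14.95
ee_pos: [0.4663, 0.1177, 0.0159]
eef_rot: [-0.026, 1.0, 0.0, -0.0]
ft_force: [-7.2, -1.1, 12.7]
width: 0.0237
grip_force: 30.0
```

It's standing on the desk. I'll ease the press, then open and withdraw straight up.

Call:
{"method": "apply_moves", "body": {"steps": [[0,0,0,0,0,-0.8,-1],[0,0,0,0,0,-0.8,-1]]}}

```text
time: 15.12
ee_pos: [0.4665, 0.1177, 0.016]
eef_rot: [-0.026, 1.0, 0.0, 0.0]
ft_force: [0.0, 0.0, -3.2]
width: 0.0238
grip_force: 30.0
```

Call:
{"method": "apply_moves", "body": {"steps": [[0,0,0,0,0,0,-0.3],[0,0,0,0,0,0,-0.1],[0,0,0,0,0,0,0.2],[0,0,0,0,0,0,0.3],[0,0,0,0,0,0,0.4],[0,0,0,0,0,0,0.4],[0,0,0,0,0,0,0.4],[0,0,0,0,0,0,0.4]]}}

```text
time: 15.78
ee_pos: [0.4664, 0.1177, 0.0158]
eef_rot: [-0.026, 1.0, 0.0, 0.0]
ft_force: [0.1, -0.0, 0.4]
width: 0.0598
grip_force: 0.0
```

Call:
{"method": "apply_moves", "body": {"steps": [[0,0,0,0,0,-5,0.4],[0,0,0,0,0,-15,0.4],[0,0,0,0,0,-30,0.4],[0,0,0,0,0,-55,0.4],[0,0,0,0,0,-85,0.4],[0,0,0,0,0,-115,0.4],[0,0,0,0,0,-140,0.4],[0,0,0,0,0,-150,0.4],[0,0,0,0,0,-150,0.4]]}}

```text
time: 16.53
ee_pos: [0.4678, 0.1181, 0.169]
eef_rot: [-0.026, 1.0, 0.001, 0.002]
ft_force: [0.2, -0.2, -0.4]
width: 0.0611
grip_force: 0.0
```

```bash
python3 - <<'E'
from h import *
s=r.read_state(); print(s['time'],s['ee_pos'],s['ft_force'])
c=cam('scene'); cv2.imwrite('pics/s11.png',cv2.resize(c['pixels'][160:320,250:410,::-1],None,fx=3.7,fy=3.7,interpolation=cv2.INTER_CUBIC))
P=cloud(c); m=(P[...,2]>.05)&(P[...,2]<.066)&(abs(P[...,0]-.466)<.04)&(abs(P[...,1]-.118)<.03); q=P[m]; print('grip',len(q),np.median(q,0).round(4) if len(q) else '')
E
```

```text
16.5333 [0.46779844 0.11814245 0.16904839] [ 0.20307135 -0.24687854 -0.39256076]
grip 306 [0.4662 0.1128 0.0613]
```

View pics/s11.png

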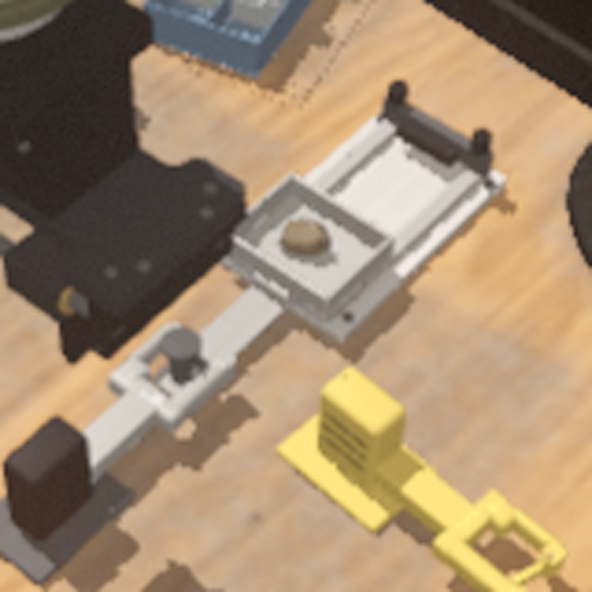

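The final view shows the hook standing with the pin captive at (180,355) inside the latched mouth. The front wall is over the plate's front edge by about 4 mm, the gripper is clear, and the bystanders weren't touched. I'm handing in.

```bash
python3 -c "
from bench import r
print(r.close_job())"
```

```text
the job is handed in; nothing more can be done
None
```

The job is handed in: the hook is latched on the pin and standing free on the desk, with the tray front about 4 mm past the plate edge by depth measurement (estimates ranged from 3 to 8 mm); the highest pushing force I read was about 10 N.

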